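# Clear the camera fixture and present the lens-mount bracket over it

### The arm

A 7-joint arm with a two-finger parallel gripper is mounted at the origin on the work surface. World frame = base frame: x ahead of the robot, y to its left, z up, the work surface at z = 0. Lengths are in m, angles in degrees, forces in N, time in s.
With the tool pointing down it reaches from about 0.425 to 0.875 m from the base axis. Payload 8.4 kg.
Tool frame: the origin (TCP) lies between the finger pads; the fingertips stand 19 mm ahead of it and the grasp point (between the pads) is the TCP; z points along the fingers, y is the direction in which the jaws open and shut (so a half turn about z gives the same grasp; the last joint's range is limited). The gripper opens to 85 mm and grips with 20 to 120 N. Pads are 22 mm wide; open, the fingers measure 114 mm over their backs; the gripper's body (76 mm by 85 mm) begins 54 mm behind the grasp point. The pads swing forward as they close: fully open they stand 13 mm farther back than shut.
Start: joints at [69.603, 19.091, 2.286, 83.961, -0.768, 76.965, -3.352], TCP at [0.165, -0.629, 0.25] pointing down, gripper open.
Joint ranges: [-147.57, 147.57], [-21.85, 119.76], [-74.77, 79.35], [14.55, 137.4], [-85.83, 265.84], [4.83, 119.75], [-152.11, 152.11]. Speed limits (degrees/s): [127.2, 127.2, 159.86, 159.86, 180, 180, 180].

### API

Orientations are given as a 3x3 rotation matrix whose columns are the frame's x, y, z axes.
In Python, from cell import observe, eyes, ticket gives the robot as it stands.
- The arm moves only by the tool play_rows, never from a script. Its arguments are lists of equal length, an entry for each row: "linear": the shift along the tool's x, y, z in m, a list of three; "spin": the turn about the tool's z in rad; "claw": the closure in counts, from 0 (fully open) to 255 (shut). In form: {"linear": [[dx, dy, dz], ...], "spin": [spin, ...], "claw": [claw, ...]}. A call has exactly 8 rows; each row shifts and turns the commanded pose from where the row before left it, along the tool's axes as they then stand; what a row does not reach is not made up. A row lasts 1/10 s, in which the tool goes at most 50 mm and 8.59 degrees, less where a joint would pass 70% of its speed; a pose out of reach is approached as far as the arm can. A call with a gripper value outside its range is refused whole. The fingers move at their own pace and stop on an object; the grip force is fixed at half the most. Time passes only in rows, so rows that do not move let the fingers close, or fill a call up. It gives the time, the measured TCP pose, the force and the opening at its end, in the units of the state.
- observe(): the state, without advancing time (a new reading comes with each control period).
- eyes.camera(name): name is "side" or "top" or "wrist"; returns a dict with "img" (384x512x3 uint8, red, green, blue), "z_map" (384x512 float32, m along the optical axis (not along the pixel's ray), 0 where there is no reading), "vfov" (degrees; the focal length in pixels is half the picture's height over the tangent of half this angle, whatever the lens; pixels are square), "cx", "cy" (the principal point, pixels), "D" ([k1, k2, p1, p2, k3] as OpenCV has them; the pictures are not rectified), "rvec" (rotation vector, rad) and "tvec" (3), from world to camera coordinates, as OpenCV has them; the wrist camera has in their place "tool_from_camera" (4x4, takes a point from camera to tool coordinates, whose origin is the TCP and whose axes are the flange's). Camera axes: x right, y down, z forward; pixel columns grow to the right and rows downward; lengths in m; the calibration is good to about 2 mm. A picture is of the moment at which its call begins: read the wrist's pose just before it.
- ticket.finish_job(): hands the job in, once; it reports no verdict.
The state is a dict: "t": time; "joint_positions": joint angles; "joint_velocities": joint speeds; "tau": joint torques, N m; "tool_pos": TCP position; "ee_rot": TCP orientation; "force": force on the tool from outside, world axes, zero at the start; "moment": the same for the moment, N m; "grip_width": opening from 0.0 (shut) to 1.0 (fully open).
Only numpy, scipy, OpenCV 4.12 (cv2) and the standard library are available. Lean on these libraries where they do the work, as an engineer would, in place of code of your own. Each camera call takes 0.05 s, during which the arm holds its last target.

### The job

The blue pry bar was left lying across the assembly fixture: take it off and lay it gently, flat and lengthwise, in the channel of the empty yellow tray, and let go of it. Then pick up the grey lens-mount bracket across its arm at its balance point and finish while holding it level and still about 5 cm above the fixture, ring centred over the brass spigot and tail over the rubber rest, touching nothing but your gripper. Keep gripping it at the end, and leave the other things on the bench where they are.

Things in the scene. Friction and masses are not known exactly. Their poses are not given: they have to be found in the camera images.
- pry_bar_center (a point): Centre (half-way up) of the blue pry bar, a flat bar 158 mm long (x) x 16 wide (y) x 8 thick (z), 30 g. It starts lying across the fixture on the edge of the ring seat and the rubber rest, its underside 45 mm above the bench, about 120 mm free under its middle between the posts.
- pry_bar: The same pry bar; origin at the centre of its underside, 4 mm below its centre.
- tray_yellow_floor (a point): Middle of the yellow tray's inner floor (4 mm above the bench), x along its length. Fixed, outside 196 x 76 mm, rim 10 mm above the floor. Inside: a channel 186 mm long, 30 mm wide, widened at mid-length to a finger recess 76 mm long (x), 66 mm wide (y). Empty. An identical grey tray beside it, on one side or the other, holds a black strip.
- bracket_balance (a point): Balance point (centre of mass, half-way up the arm) of the grey bracket, 16 mm above its underside; x points along the arm to the ring, z up. Arm: straight bar 16 mm wide, 16 high, 8 mm clear of the bench. Ring (metal, 48 mm across, 28 mm hole, 24 high): centre 55 mm away in +x. Tail foot: centre 115 mm away in -x; the arm ends at 131 mm. So it balances nearer the ring, not at mid-length. 0.17 to 0.28 kg.
- bracket: The same bracket; origin on the bench directly below its balance point (16 mm below it), same axes.
- bracket_ring (a point): Centre of the bracket's steel ring, 12 mm above its underside.
- bracket_tail (a point): Point over the bracket's tail foot, 12 mm above its underside, 170 mm from the ring's centre.
- seat (a point): Centre of the flat top of the fixture's round ring seat (64 mm across, top 45 mm above the bench); a brass spigot 22 mm across stands 8 mm up from it. z up; x points from the rest to the seat.
- rest (a point): Centre of the top of the fixture's rubber-topped tail rest (45 mm above the bench, 30 mm long, with two low cheeks 44 mm apart that rise 7 mm above the rubber), 170 mm from the seat's centre.
- fixture: Fixed assembly fixture: aluminium base 240 x 72 x 10 mm with the ring seat at +x (55 mm from the origin) and the tail rest at -x (115 mm from the origin). Origin on the bench; x points from the rest to the seat. When the bracket is right above the fixture its balance point is above this origin.
- lens_ring: Bystander: bare steel lens-mount ring lying flat, 64 mm across, 8 mm high; origin at its underside. Leave it where it is.
- parts_pot: Bystander: white lidded pot, 48 mm across, 60 mm high; origin at its underside. Leave it where it is.
- lens_barrel: Bystander: black lens barrel standing on end, 62 mm across, 40 mm high; origin at its underside. Leave it where it is.
- battery: Bystander: small copper-coloured battery standing upright, 15 mm across, 50 mm high; origin at its underside. Leave it where it is.
- screwdriver: Bystander: screwdriver lying on the bench, 170 mm long; origin at its underside. Leave it where it is.
- cover_strip: Bystander: thin black camera cover strip, 150 x 22 x 4 mm, already lying in the grey tray; origin at its underside. Leave it where it is.
Things that resemble listed ones, but are neither listed nor needed, are in the scene too. Several things look just like the bracket: the one meant starts farthest to the robot's left. There is more than one size of the part that bears tray_yellow_floor; the job needs the smaller.

How it is judged:
By the outcome, as a careful person would: the job done as asked, in the order asked, and still so for the second after the job is handed in, while the arm keeps its last pose, push and grip.
It also fails if it takes over 50 s, if anything falls off the work surface, if the arm or the gripper's body presses on something with over 40 N, if the wrist force passes 120 N, or if a joint passes its speed limit or range.

## Working session

There is one attempt and no reset: what is moved stays moved. The work goes in short steps, Python scripts to look and compute and a tool call to move; the robot and the scene stay as the last step left them, time stands still between calls to the robot, and variables do not carry over. Pictures are saved under pics/ and viewed, and the job is handed in when it is done.

Besides the shell and the picture viewer there is one more tool, called after "Call:" by a JSON object that holds its "api" and its "payload". play_rows: Moves the arm, as the interface text tells. Its arguments: {"type":"object","properties":{"linear":{"type":"array","items":{"type":"array","items":{"type":"number"}}},"spin":{"type":"array","items":{"type":"number"}},"claw":{"type":"array","items":{"type":"number"}}},"required":["linear","spin","claw"]}

```bash
ls; mkdir -p pics
python3 - <<'E'
from cell import observe, eyes
import cv2,pickle
s=observe(); print(s)
d={}
for n in("top","side","wrist"):
    c=eyes.camera(n); d[n]=c; cv2.imwrite(f"pics/{n}0.png",c["img"][:,:,::-1])
    print(n,{k:v for k,v in c.items() if k not in("img","z_map")})
pickle.dump((s,d),open("d0.pkl","wb"))
E
```

```text
pics
{'t': 0.0, 'joint_positions': array([69.6015383 , 19.13141363,  2.28397275, 84.01260309, -0.76685928,
       76.96670718, -3.34926556]), 'joint_velocities': array([-0.01194066,  0.02927053, -0.04213474,  0.04412954,  0.01021645,
        0.03668013,  0.02022063]), 'tau': array([ 7.29982130e-04, -6.58569074e+01,  1.36557765e+00, -4.05568135e+01,
        1.67155720e-02,  1.25580860e-02, -2.58919226e-05]), 'tool_pos': array([ 0.16496552, -0.62825814,  0.24941181]), 'ee_rot': array([[ 9.67192164e-01,  2.54045318e-01, -5.42544791e-04],
       [ 2.54045867e-01, -9.67190888e-01,  1.57604811e-03],
       [-1.24356735e-04, -1.66217264e-03, -9.99998611e-01]]), 'force': array([-0.24784056,  0.88761969, -0.33790813]), 'moment': array([-0.00688942,  0.01934517, -0.01359061]), 'grip_width': 0.9980407339533813}
top {'vfov': 57.48281828674635, 'cx': 253.1712574746382, 'cy': 185.85098010226548, 'D': array([0.03132804, 0.        , 0.        , 0.        , 0.        ]), 'rvec': array([ 2.14793899, -2.17655914,  0.15766317]), 'tvec': array([0.0265206 , 0.50152576, 1.12921362])}
side {'vfov': 46.309888935743174, 'cx': 247.13032281987958, 'cy': 185.11484907327002, 'D': array([0.05085701, 0.        , 0.        , 0.        , 0.        ]), 'rvec': array([ 1.05127174, -2.28303192,  1.17348545]), 'tvec': array([0.34606421, 0.24596244, 1.01441907])}
wrist {'vfov': 64.99750401728882, 'cx': 251.2886908092167, 'cy': 187.95330502055086, 'D': array([-0.07118328,  0.        ,  0.        ,  0.        ,  0.        ]), 'tool_from_camera': array([[ 4.89053289e-05, -9.58926648e-01, -2.83654156e-01,
         7.30011550e-02],
       [ 9.99999760e-01,  2.43007082e-04, -6.49102596e-04,
         6.98297934e-04],
       [ 6.91371745e-04, -2.83654057e-01,  9.58926430e-01,
        -1.22256681e-01],
       [ 0.00000000e+00,  0.00000000e+00,  0.00000000e+00,
         1.00000000e+00]])}
```

View pics/top0.png

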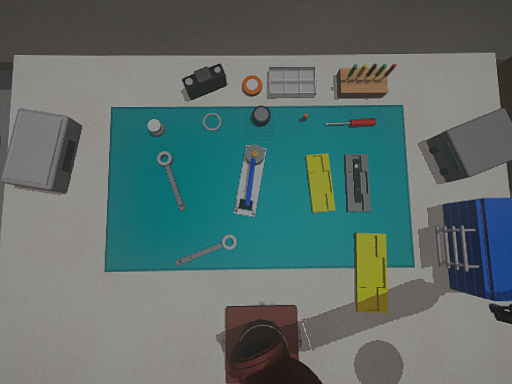

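View pics/side0.png

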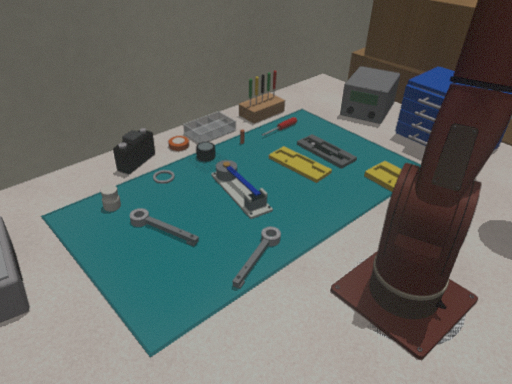

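```bash
cat > h.py <<'E'
import numpy as np,cv2
def K(c):
    f=c["img"].shape[0]/2/np.tan(np.radians(c["vfov"]/2)); return np.array([[f,0,c["cx"]],[0,f,c["cy"]],[0,0,1]])
def ext(c,s=None):
    if "rvec" in c:
        R=cv2.Rodrigues(c["rvec"])[0]; return R.T,-R.T@c["tvec"]
    T=c["tool_from_camera"]; return s["ee_rot"]@T[:3,:3], s["ee_rot"]@T[:3,3]+s["tool_pos"]
def cloud(c,s=None):
    h,w=c["z_map"].shape; u,v=np.meshgrid(np.arange(w),np.arange(h))
    p=cv2.undistortPoints(np.stack([u,v],-1).reshape(-1,1,2).astype(np.float64),K(c),c["D"]).reshape(h,w,2)
    z=c["z_map"]; P=np.dstack([p[...,0]*z,p[...,1]*z,z]); R,t=ext(c,s)
    W=P@R.T+t; W[z==0]=np.nan; return W
def px(c,X,s=None):
    R,t=ext(c,s); P=(np.atleast_2d(X)-t)@R
    return cv2.projectPoints(P,np.zeros(3),np.zeros(3),K(c),c["D"])[0].reshape(-1,2)
def plane(c,uv,z,s=None):
    p=cv2.undistortPoints(np.array(uv,float).reshape(-1,1,2),K(c),c["D"]).reshape(-1,2)
    R,t=ext(c,s); d=np.c_[p,np.ones(len(p))]@R.T
    return t+d*((z-t[2])/d[:,2])[:,None]
E
python3 - <<'E'
import pickle;from h import *
s,d=pickle.load(open("d0.pkl","rb"));np.set_printoptions(precision=4,suppress=True)
c=d["top"];W=cloud(c)
for n,(u,v) in dict(base=(262,340),ring1=(160,160),ring1c=(165,158),tail1=(182,208),ring2=(230,242),tail2=(180,262),seat=(255,153),rest=(244,206),bar1=(253,160),bar2=(248,203),ysm=(320,183),ybig=(371,272),grey=(357,183),mat=(400,250)).items(): print(n,W[v,u],plane(c,[(u,v)],0)[0])
S=d["side"]; 
i=np.concatenate([cv2.resize(c["img"][90:280,100:420],None,fx=2.5,fy=2.5,interpolation=cv2.INTER_CUBIC)]);cv2.imwrite("pics/topz.png",i[:,:,::-1])
E
```

```text
base [0.0734 0.0062 0.2277] [ 0.0069 -0.0019  0.    ]
ring1 [0.5946 0.3314 0.0213] [0.5991 0.3368 0.    ]
ring1c [0.6058 0.3198 0.0003] [0.6059 0.3199 0.    ]
tail1 [0.4321 0.2556 0.0238] [0.4337 0.26   0.    ]
ring2 [0.3182 0.0992 0.0019] [0.3182 0.0993 0.    ]
tail2 [0.2577 0.2599 0.0226] [0.2558 0.2642 0.    ]
seat [0.6092 0.0126 0.049 ] [0.6203 0.0114 0.    ]
rest [0.4345 0.0509 0.0441] [0.4377 0.0513 0.    ]
bar1 [0.5848 0.0196 0.0532] [0.5958 0.0186 0.    ]
bar2 [nan nan nan] [0.4476 0.0377 0.    ]
ysm [ 0.5124 -0.2084  0.0049] [ 0.5131 -0.2094  0.    ]
ybig [ 0.2151 -0.3634  0.0076] [ 0.2142 -0.366   0.    ]
grey [ 0.5104 -0.3335  0.0079] [ 0.5115 -0.336   0.    ]
mat [ 0.2846 -0.4667  0.0003] [ 0.2845 -0.4668  0.    ]
```

View pics/topz.png

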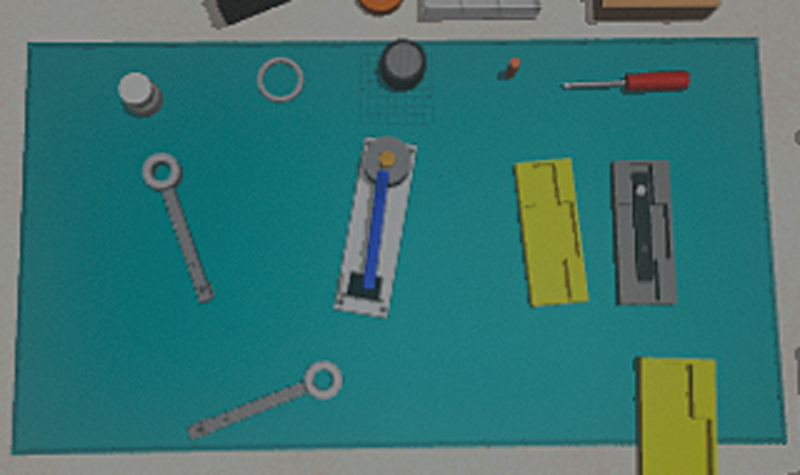

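View pics/wrist0.png

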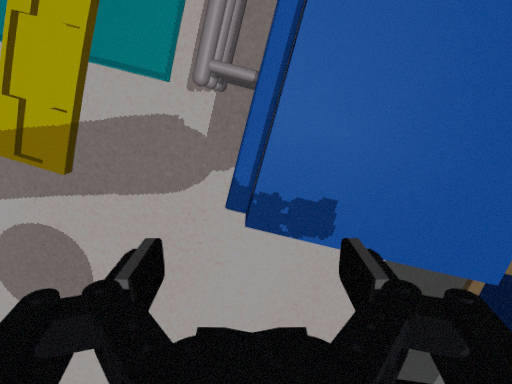

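Run:
```python
import pickle;from h import *
s,d=pickle.load(open("d0.pkl","rb"));np.set_printoptions(precision=4,suppress=True)
for n in("top","side"):
    c=d[n];W=cloud(c);I=c["img"].astype(int);hsv=cv2.cvtColor(c["img"],cv2.COLOR_RGB2HSV)
    H,S,V=[hsv[...,i].astype(int) for i in range(3)]
    def rect(name,m):
        P=W[m&np.isfinite(W[...,2])]
        if len(P)<5: print(name,len(P));return
        r=cv2.minAreaRect(P[:,:2].astype(np.float32)); print(n,name,len(P),r,"z",np.percentile(P[:,2],[5,50,95]),"mean",P.mean(0))
    x,y,z=[W[...,i] for i in range(3)]
    box=lambda a,b,e,f:(x>a)&(x<b)&(y>e)&(y<f)
    rect("bar",box(.38,.7,-.06,.12)&(H>110)&(H<130)&(S>120)&(z>.03))
    rect("tray",box(.38,.65,-.29,-.12)&(H>20)&(H<35)&(S>120))
    rect("fixbase",box(.38,.7,-.06,.12)&(z>.006)&(z<.014))
    rect("fix",box(.38,.7,-.06,.12)&(z>.006))
    rect("brass",box(.5,.7,-.06,.12)&(H>8)&(H<28)&(S>100)&(z>.04))
    rect("br",box(.4,.7,.22,.37)&(z>.010))
    rect("ring",box(.56,.7,.22,.37)&(z>.010))
    rect("arm",box(.4,.56,.22,.37)&(z>.010))
c=d["top"];W=cloud(c);
print("cab", np.nanmax(W[200:300,430:,2]))
```

```text
top bar 195 ((0.5164197683334351, 0.03105786070227623), (0.015692589804530144, 0.15437476336956024), 81.6010513305664) z [0.0493 0.0528 0.0565] mean [0.5167 0.03   0.0526]
top tray 1287 ((0.5141741633415222, -0.20741167664527893), (0.1938134878873825, 0.0761001706123352), 4.343364715576172) z [0.0009 0.007  0.0166] mean [ 0.5137 -0.2077  0.0082]
top fixbase 772 ((0.5325610637664795, 0.02175045758485794), (0.2729422152042389, 0.1770707368850708), 3.4817609786987305) z [0.0064 0.0096 0.0132] mean [0.511  0.0319 0.0097]
top fix 1453 ((0.5325610637664795, 0.02175045758485794), (0.2729422152042389, 0.1770707368850708), 3.4817609786987305) z [0.0069 0.013  0.0539] mean [0.5236 0.0294 0.0267]
top brass 31 ((0.607948362827301, 0.014628029428422451), (0.016619600355625153, 0.01765524223446846), 46.682334899902344) z [0.0461 0.0529 0.0555] mean [0.6077 0.0148 0.0518]
top br 512 ((0.5630995631217957, 0.306931734085083), (0.29063713550567627, 0.050813931971788406), 14.882830619812012) z [0.0154 0.0237 0.0596] mean [0.5709 0.3038 0.0272]
top ring 285 ((0.6320904493331909, 0.324165016412735), (0.1
[... 1011 characters left out ...]
9897880554199, 0.014500150457024574), (0.018347423523664474, 0.0168446134775877), 19.583786010742188) z [0.0504 0.0517 0.0528] mean [0.6078 0.0148 0.0515]
side br 923 ((0.561621904373169, 0.3094096779823303), (0.29664352536201477, 0.050358593463897705), 14.275120735168457) z [0.0116 0.0223 0.0568] mean [0.5767 0.3126 0.0252]
side ring 524 ((0.6317955851554871, 0.32726427912712097), (0.15182451903820038, 0.050358593463897705), 14.27511978149414) z [0.0119 0.0236 0.0581] mean [0.6442 0.3358 0.0292]
side arm 399 ((0.49245378375053406, 0.2812631130218506), (0.14826680719852448, 0.019624492153525352), 20.226022720336914) z [0.0114 0.0216 0.0248] mean [0.4881 0.2822 0.02  ]
cab 0.20575763386595303
```

```bash
cat >> h.py <<'E'
def plan(s,target,ydeg=None,n=8,nspin=None):
    """rows to target pos w/ tool-y world angle ydeg (mod 180)"""
    R=s["ee_rot"].copy(); 
    a=np.degrees(np.arctan2(R[1,1],R[0,1])); d=0 if ydeg is None else (ydeg-a+90)%180-90
    sp=np.radians(-d)/n
    step=(np.array(target)-s["tool_pos"])/n; L=[]
    for i in range(n):
        L.append([round(float(v),4) for v in R.T@step]); R=R@cv2.Rodrigues(np.array([0,0,sp]))[0]
    print("turn",round(d,2),"perrow mm",np.round(np.linalg.norm(step)*1000,1),"deg",round(d/n,2)); print(L); print([round(float(sp),4)]*n)
E
python3 - <<'E'
from h import *;from cell import observe
s=observe(); plan(s,[.40,-.35,.27],None,8); 
s["tool_pos"]=np.array([.40,-.35,.27]);plan(s,[.505,.02,.25],81.6,8)
E
```

```text
turn 0 perrow mm 45.6 deg 0.0
[[0.0373, -0.0262, -0.0025], [0.0373, -0.0262, -0.0025], [0.0373, -0.0262, -0.0025], [0.0373, -0.0262, -0.0025], [0.0373, -0.0262, -0.0025], [0.0373, -0.0262, -0.0025], [0.0373, -0.0262, -0.0025], [0.0373, -0.0262, -0.0025]]
[0.0, 0.0, 0.0, 0.0, 0.0, 0.0, 0.0, 0.0]
turn -23.11 perrow mm 48.1 deg -2.89
[[0.0244, -0.0414, 0.0025], [0.0223, -0.0426, 0.0025], [0.0201, -0.0436, 0.0025], [0.0179, -0.0446, 0.0025], [0.0157, -0.0455, 0.0025], [0.0133, -0.0462, 0.0025], [0.011, -0.0468, 0.0025], [0.0086, -0.0473, 0.0025]]
[0.0504, 0.0504, 0.0504, 0.0504, 0.0504, 0.0504, 0.0504, 0.0504]
```

Call:
{"api": "play_rows", "payload": {"linear": [[0.037,-0.026,-0.0025],[0.037,-0.026,-0.0025],[0.037,-0.026,-0.0025],[0.037,-0.026,-0.0025],[0.037,-0.026,-0.0025],[0.037,-0.026,-0.0025],[0.037,-0.026,-0.0025],[0.037,-0.026,-0.0025]], "spin": [0,0,0,0,0,0,0,0], "claw": [0,0,0,0,0,0,0,0]}}

```text
t: 0.95
tool_pos: [0.3993, -0.3507, 0.2704]
ee_rot: [[0.967, 0.254, -0.0], [0.254, -0.967, -0.0], [-0.0, 0.0, -1.0]]
force: [0.7, 0.6, -0.5]
grip_width: 0.994
```

Call:
{"api": "play_rows", "payload": {"linear": [[0.024,-0.041,0.002],[0.022,-0.042,0.002],[0.02,-0.043,0.002],[0.018,-0.044,0.002],[0.0155,-0.045,0.002],[0.013,-0.046,0.002],[0.011,-0.047,0.002],[0.0085,-0.047,0.002]], "spin": [0.05,0.05,0.05,0.05,0.05,0.05,0.05,0.05], "claw": [0,0,0,0,0,0,0,0]}}

```text
t: 1.75
tool_pos: [0.502, 0.0166, 0.2544]
ee_rot: [[0.989, -0.145, 0.0], [-0.145, -0.989, -0.0], [0.0, 0.0, -1.0]]
force: [1.0, 0.1, 0.3]
grip_width: 1.005
```

```bash
cat > look.py <<'E'
import sys,pickle,cv2
from cell import observe,eyes
from h import *
np.set_printoptions(precision=4,suppress=True)
n=sys.argv[1]; cams=sys.argv[2:] or ["wrist"]
d={}
for k in cams:
    s=observe(); d[k]=(s,eyes.camera(k)); cv2.imwrite(f"pics/{n}_{k}.png",d[k][1]["img"][:,:,::-1])
pickle.dump(d,open(f"{n}.pkl","wb"))
print(s["t"],s["tool_pos"],s["ee_rot"],s["force"],s["grip_width"],s["joint_positions"],s["joint_velocities"])
E
python3 look.py a wrist
```

```text
1.75 [0.502  0.0166 0.2544] [[ 0.9894 -0.145   0.0004]
 [-0.145  -0.9894 -0.0003]
 [ 0.0005  0.0002 -1.    ]] [0.982  0.1305 0.2885] 1.0045444139914532 [  24.6186    3.7064  -32.6504  102.3252    2.0923   74.5409 -106.8697] [-32.7595  19.1497 -26.078  -14.6673  11.5267  -1.0455 -89.7945]
```

View pics/a_wrist.png

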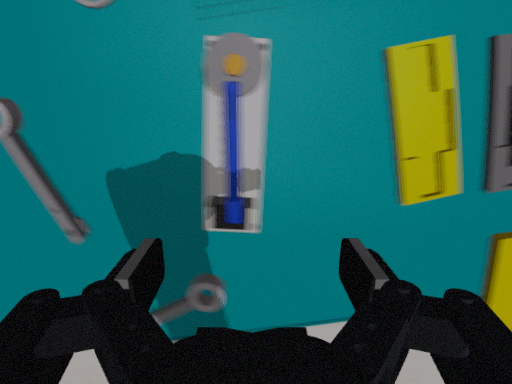

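Call:
{"api": "play_rows", "payload": {"linear": [[0.006,-0.004,0.015],[0.003,-0.003,0.02],[0.002,-0.003,0.02],[0,-0.002,0.015],[0,0,0.01],[0,0,0],[0,0,0],[0,0,0]], "spin": [0,0,0,0,0,0,0,0], "claw": [0,0,0,0,0,0,0,0]}}

```text
t: 2.6
tool_pos: [0.5151, 0.0248, 0.1752]
ee_rot: [[0.99, -0.143, 0.001], [-0.143, -0.99, -0.0], [0.001, -0.0, -1.0]]
force: [0.5, 0.6, -0.6]
grip_width: 1.002
```

```bash
python3 look.py b wrist top
```

```text
2.65 [0.5151 0.0249 0.1752] [[ 0.9897 -0.143   0.0015]
 [-0.143  -0.9897 -0.0001]
 [ 0.0015 -0.0001 -1.    ]] [-0.6622  1.0105  0.3507] 0.9995640043544475 [  22.8468    9.1808  -33.1506  106.6547    5.5189   65.6553 -110.4643] [ 0.0684  0.0304 -0.0153  0.0588 -0.083  -0.0337 -0.0758]
```

View pics/b_wrist.png

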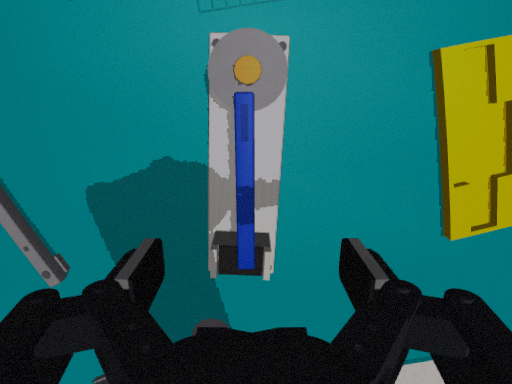

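```bash
python3 - <<'E'
import pickle;from h import *
np.set_printoptions(precision=4,suppress=True)
s,c=pickle.load(open("b.pkl","rb"))["wrist"];W=cloud(c,s)
hsv=cv2.cvtColor(c["img"],cv2.COLOR_RGB2HSV);H,S,V=[hsv[...,i].astype(int) for i in range(3)]
x,y,z=[W[...,i] for i in range(3)]
def rect(name,m,zz=None):
    m=m.astype(np.uint8); k,l,st,ce=cv2.connectedComponentsWithStats(m); j=1+np.argmax(st[1:,4]); m=l==j
    P=W[m]
    r=cv2.minAreaRect(np.argwhere(m)[:,::-1].astype(np.float32)); b=cv2.boxPoints(r)
    print(name,m.sum(),"zmed",np.nanmedian(P[:,2]),"mean",np.nanmean(P,0))
    Q=plane(c,b,zz if zz else np.nanmedian(P[:,2]),s)
    e=[np.linalg.norm(Q[1]-Q[0]),np.linalg.norm(Q[2]-Q[1])]; v=(Q[1]-Q[0]) if e[0]>e[1] else Q[2]-Q[1]
    a=np.degrees(np.arctan2(v[1],v[0])); print("   c",Q.mean(0),"size",e,"ang",(a+90)%180-90)
rect("bar",(H>110)&(H<130)&(S>150)&(V>50)&(z>.03),.053)
rect("brass",(H>8)&(H<28)&(S>100)&(z>.04),.053)
rect("seat",((S<60)&(z>.038)&(x>.5)|(H>8)&(H<28)&(S>100)&(z>.04)|(z>.04)&(x>.55)),.045)
base=(S<70)&(V>110)&(z>.004)&(z<.016)
rect("base",base,.01)
rect("restreg",(z>.035)&(x<.48)&(S<120),.050)
v=c["img"][150,200:300]
E
python3 -c "
import cv2;i=cv2.imread('pics/b_wrist.png');cv2.imwrite('pics/bz.png',cv2.resize(i[20:290,180:320],None,fx=2.2,fy=2.2,interpolation=2))"
```

```text
bar 3211 zmed 0.051569185230834924 mean [0.5225 0.0293 0.0515]
   c [0.5168 0.0306 0.053 ] size [np.float64(0.014863633806994618), np.float64(0.15602604330382724)] ang -7.703489717407706
brass 625 zmed 0.05159405773108097 mean [0.6102 0.0142 0.0515]
   c [0.61   0.0143 0.053 ] size [np.float64(0.01971687344322572), np.float64(0.021216528167554233)] ang -7.855779184910034
seat 6027 zmed 0.04401477285413308 mean [0.6049 0.0154 0.046 ]
   c [0.5958 0.0232 0.045 ] size [np.float64(0.09652707033630405), np.float64(0.06194168714213944)] ang -32.715224212365165
base 3548 zmed 0.008624828447915622 mean [0.5207 0.0069 0.0086]
   c [0.5056 0.0127 0.01  ] size [np.float64(0.1996689487403434), np.float64(0.02688430848012482)] ang -12.29041621475291
restreg 1516 zmed 0.043958876712412887 mean [0.4456 0.0469 0.0451]
   c [0.4473 0.0449 0.05  ] size [np.float64(0.037969301985220714), np.float64(0.05548593015695846)] ang 79.4561708816965
```

View pics/bz.png

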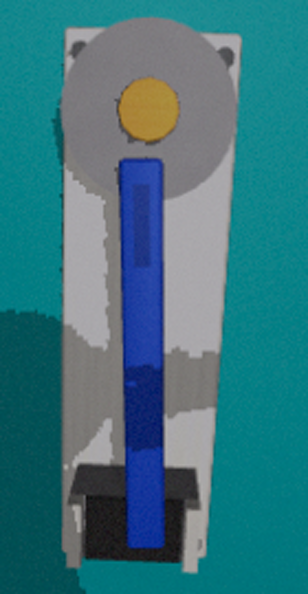

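Run:
```python
from h import *;from cell import observe
s=observe(); plan(s,[.5168,.0306,.064],82.3,5)
```

```text
turn 0.52 perrow mm 22.3 deg 0.1
[[0.0002, -0.0012, 0.0222], [0.0002, -0.0012, 0.0222], [0.0002, -0.0012, 0.0222], [0.0002, -0.0012, 0.0222], [0.0002, -0.0012, 0.0222]]
[-0.0018, -0.0018, -0.0018, -0.0018, -0.0018]
```

Call:
{"api": "play_rows", "payload": {"linear": [[0.0005,-0.003,0.025],[0.0005,-0.003,0.03],[0,0,0.03],[0,0,0.02],[0,0,0.006],[0,0,0],[0,0,0],[0,0,0]], "spin": [-0.003,-0.003,-0.003,0,0,0,0,0], "claw": [0,0,0,0,0,0,0,0]}}

```text
t: 3.5
tool_pos: [0.5174, 0.0309, 0.0647]
ee_rot: [[0.991, -0.134, 0.002], [-0.134, -0.991, -0.0], [0.002, -0.0, -1.0]]
force: [0.1, -0.1, -0.2]
grip_width: 1.0
```

```bash
python3 look.py c wrist side
```

```text
3.55 [0.5172 0.0308 0.0645] [[ 0.991  -0.134   0.002 ]
 [-0.134  -0.991  -0.0001]
 [ 0.002  -0.0001 -1.    ]] [-0.5834  0.4128 -0.836 ] 1.0013341563211453 [  20.1488   17.3601  -32.193   112.343    11.4741   53.2825 -115.4538] [ 0.0399  0.0768  0.1441  0.2109  0.1266 -0.0855 -0.0619]
```

View pics/c_wrist.png

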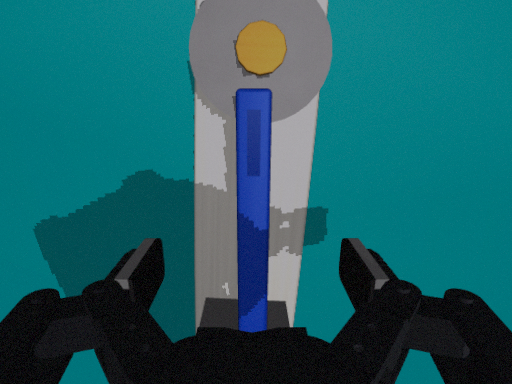

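View pics/c_side.png

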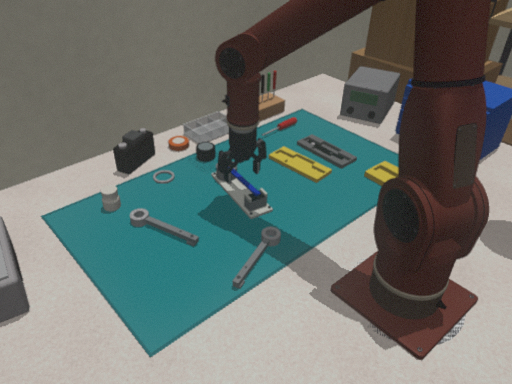

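Call:
{"api": "play_rows", "payload": {"linear": [[0,0,0],[0,0,0],[0,0,0],[0,0,0],[0,0,0],[0,0,0],[0,0,0],[0,0,0]], "spin": [0,0,0,0,0,0,0,0], "claw": [120,150,180,200,220,240,255,255]}}

```text
t: 4.4
tool_pos: [0.5166, 0.0309, 0.0635]
ee_rot: [[0.991, -0.134, 0.0], [-0.134, -0.991, 0.0], [0.0, -0.0, -1.0]]
force: [-0.8, 1.0, 4.5]
grip_width: 0.164
```

```bash
python3 look.py d wrist side
```

```text
4.45 [0.5165 0.0309 0.0635] [[ 0.991  -0.1338  0.0002]
 [-0.1338 -0.991   0.    ]
 [ 0.0002 -0.0001 -1.    ]] [-1.8854  0.0969  4.7087] 0.16231326778103314 [  20.1336   17.4343  -32.182   112.3986   11.4864   53.2618 -115.4646] [ 0.0859 -0.0457  0.0828 -0.0186  0.032   0.0017 -0.009 ]
```

View pics/d_wrist.png

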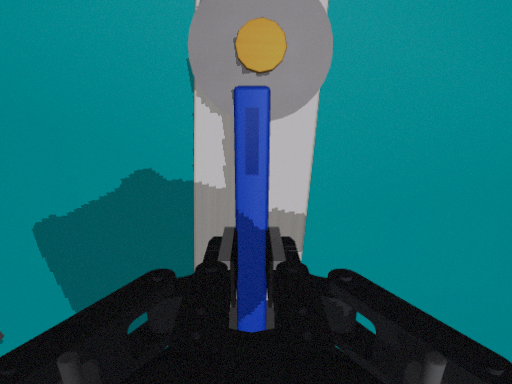

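Call:
{"api": "play_rows", "payload": {"linear": [[0,0,-0.003],[0,0,-0.005],[0,0,-0.01],[0,0,-0.02],[0,0,-0.02],[0,0,-0.01],[0,0,0],[0,0,0]], "spin": [0,0,0,0,0,0,0,0], "claw": [255,255,255,255,255,255,255,255]}}

```text
t: 5.3
tool_pos: [0.5162, 0.0306, 0.131]
ee_rot: [[0.991, -0.134, -0.0], [-0.134, -0.991, -0.0], [-0.0, 0.0, -1.0]]
force: [-0.9, -0.5, -0.3]
grip_width: 0.163
```

```bash
python3 look.py e wrist side; python3 -c "
import cv2;i=cv2.imread('pics/e_side.png');cv2.imwrite('pics/ez.png',cv2.resize(i[70:270,150:350],None,fx=2.8,fy=2.8,interpolation=2))"
```

```text
5.35 [0.5159 0.0307 0.1306] [[ 0.991  -0.1339 -0.001 ]
 [-0.1339 -0.991  -0.    ]
 [-0.001   0.0002 -1.    ]] [ 0.4424 -0.6218 -0.1831] 0.16207790679192444 [  21.7895   12.3102  -33.2955  109.1333    7.695    60.8089 -112.3679] [-0.0714  0.5339 -0.0271  0.2708  0.0325  0.1162 -0.0817]
```

View pics/e_wrist.png

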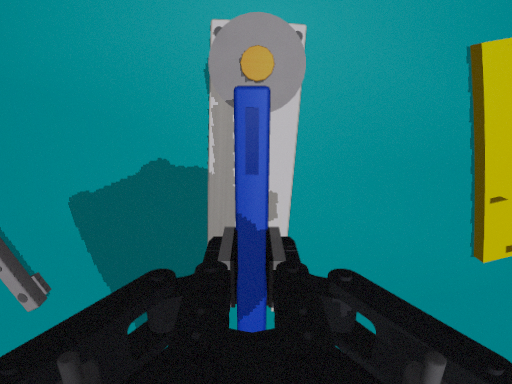

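View pics/ez.png

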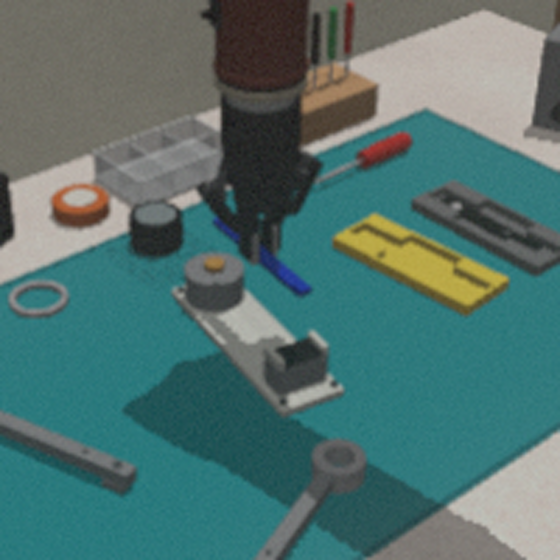

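Run:
```python
from h import *;from cell import observe
s=observe(); plan(s,[.5142,-.2074,.17],94.3,7)
```

```text
turn 12.0 perrow mm 34.5 deg 1.71
[[0.0043, 0.0337, -0.0057], [0.0033, 0.0339, -0.0057], [0.0023, 0.0339, -0.0057], [0.0013, 0.034, -0.0057], [0.0003, 0.034, -0.0057], [-0.0008, 0.034, -0.0057], [-0.0018, 0.034, -0.0057]]
[-0.0299, -0.0299, -0.0299, -0.0299, -0.0299, -0.0299, -0.0299]
```

Call:
{"api": "play_rows", "payload": {"linear": [[0.003,0.02,-0.012],[0.003,0.035,-0.012],[0.0025,0.045,-0.01],[0.001,0.045,-0.006],[0,0.045,0],[0,0.03,0],[-0.001,0.0175,0],[0,0,0]], "spin": [-0.03,-0.03,-0.03,-0.03,-0.03,-0.03,-0.03,0], "claw": [255,255,255,255,255,255,255,255]}}

```text
t: 6.2
tool_pos: [0.5127, -0.2102, 0.17]
ee_rot: [[0.997, 0.072, -0.002], [0.072, -0.997, 0.0], [-0.002, -0.0, -1.0]]
force: [-0.3, 0.5, 0.7]
grip_width: 0.165
```

Call:
{"api": "play_rows", "payload": {"linear": [[0,0,0],[0,0,0],[0,0,0],[0,0,0],[0,0,0],[0,0,0],[0,0,0],[0,0,0]], "spin": [0,0,0,0,0,0,0,0], "claw": [255,255,255,255,255,255,255,255]}}

```text
t: 7.0
tool_pos: [0.5139, -0.2071, 0.1713]
ee_rot: [[0.997, 0.076, 0.0], [0.076, -0.997, 0.0], [0.0, -0.0, -1.0]]
force: [0.3, -0.4, -0.8]
grip_width: 0.164
```

```bash
python3 look.py f wrist side top
```

```text
7.1 [ 0.5138 -0.2071  0.1713] [[ 0.9971  0.0756 -0.    ]
 [ 0.0756 -0.9971  0.0001]
 [-0.     -0.0001 -1.    ]] [ 0.7525 -0.5973 -0.8533] 0.1642204548738885 [ 39.5429  13.114  -25.2378 102.1468   6.0719  66.0751 -73.2514] [-0.0009  0.0252  0.0288  0.0713 -0.0258 -0.0612  0.0235]
```

View pics/f_wrist.png

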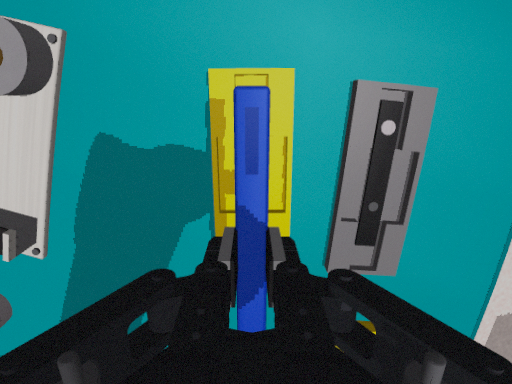

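View pics/f_top.png

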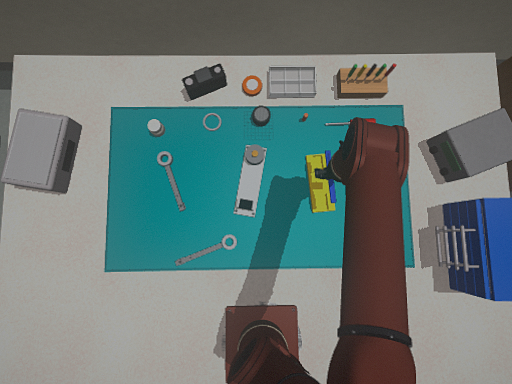

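Run:
```python
import pickle;from h import *
np.set_printoptions(precision=4,suppress=True)
s,c=pickle.load(open("f.pkl","rb"))["wrist"];W=cloud(c,s)
hsv=cv2.cvtColor(c["img"],cv2.COLOR_RGB2HSV);H,S,V=[hsv[...,i].astype(int) for i in range(3)]
yel=(H>20)&(H<35)&(S>120)&(W[...,2]<.03)
# rim edges per row, fit lines (robust)
L=[];Rr=[]
for r in range(76,230,2):
    j=np.where(yel[r,195:310])[0]+195; L.append((j[0]-.5,r)); Rr.append((j[-1]+.5,r))
out=[]
for n,E in(("L",L),("R",Rr)):
    Q=plane(c,E,.014,s); p=np.polyfit(Q[:,0],Q[:,1],1)
    for _ in range(3):
        res=Q[:,1]-np.polyval(p,Q[:,0]); k=abs(res)<max(.0007,1.5*np.std(res)); p=np.polyfit(Q[k,0],Q[k,1],1)
    print(n,"ang",np.degrees(np.arctan(p[0])),"y@.5142",np.polyval(p,.5142),np.std(res),k.sum()); out.append(np.polyval(p,.5142))
print("yc",np.mean(out),"w",out[0]-out[1])
T=[]
for u in range(216,288,3):
    j=np.where(yel[50:120,u])[0]; T.append((u,j[0]+50-.5))
Q=plane(c,T,.014,s);
a=np.radians(4.34);d=np.array([np.cos(a),np.sin(a)]);t=(Q[:,:2]-np.array([.5142,-.2074]))@d; print("front edge along",np.median(t),"expect .098")
m=(H>110)&(H<130)&(S>150)&(V>40); 
L=[];R_=[]
for r in range(95,225,3):
    j=np.where(m[r,220:285])[0]+220; L.append((j[0]-.5,r));R_.append((j[-1]+.5,r))
zt=s["tool_pos"][2]-.0185+.008
for E in(L,R_):
    Q=plane(c,E,zt,s);p=np.polyfit(Q[:,0],Q[:,1],1);print("bar",np.degrees(np.arctan(p[0])),np.polyval(p,.5138))
print("bar z",np.nanmedian(W[100:200,250,2]),"pred",zt,"rim z",np.nanmedian(W[100:200,223,2]))
Q=plane(c,[(252,87)],zt,s);print("bar front",(Q-s["tool_pos"])@s["ee_rot"])
```

```text
L ang 4.808890180037107 y@.5142 -0.17011553931480639 0.0003073459024938851 76
R ang 4.878406295491439 y@.5142 -0.24552737698007204 0.0002817082851739422 77
yc -0.20782145814743921 w 0.07541183766526566
front edge along 0.0990726743021069 expect .098
bar 4.458745135327867 -0.2000874849850443
bar 4.346129583538057 -0.2149976762976541
bar z 0.1596553838468489 pred 0.16084270327142933 rim z 0.003083886221079968
bar front [[0.0782 0.0007 0.0105]]
```

Call:
{"api": "play_rows", "payload": {"linear": [[0.0007,0.0003,0.02],[0.0007,0.0003,0.03],[0,0,0.035],[0,0,0.03],[0,0,0.02],[0,0,0.006],[0,0,0],[0,0,0]], "spin": [-0.004,-0.004,0,0,0,0,0,0], "claw": [255,255,255,255,255,255,255,255]}}

```text
t: 7.95
tool_pos: [0.5161, -0.2078, 0.0314]
ee_rot: [[0.996, 0.084, 0.001], [0.084, -0.996, -0.0], [0.001, 0.001, -1.0]]
force: [0.3, 0.4, -0.0]
grip_width: 0.162
```

```bash
python3 look.py g wrist side
```

```text
8.0 [ 0.5162 -0.2079  0.0317] [[ 0.9965  0.0836  0.0019]
 [ 0.0836 -0.9965 -0.0008]
 [ 0.0018  0.0009 -1.    ]] [ 0.4853 -0.8193 -0.0995] 0.16181842106058986 [ 37.4534  22.7687 -23.655  108.6499  11.5801  50.7799 -77.1097] [ 0.0286 -0.2534  0.0934  0.1005  0.0421 -0.2575  0.0017]
```

View pics/g_wrist.png

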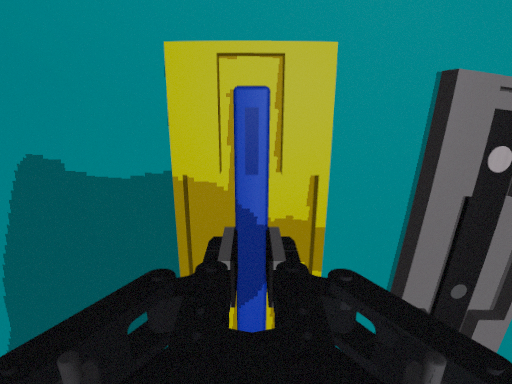

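Call:
{"api": "play_rows", "payload": {"linear": [[0,0,0.003],[0,0,0.002],[0,0,0.001],[0,0,0.001],[0,0,0],[0,0,0],[0,0,0],[0,0,0]], "spin": [0,0,0,0,0,0,0,0], "claw": [255,255,255,255,255,255,255,255]}}

```text
t: 8.85
tool_pos: [0.5153, -0.2076, 0.0236]
ee_rot: [[0.996, 0.084, -0.0], [0.084, -0.996, -0.0], [-0.0, 0.0, -1.0]]
force: [-2.3, 0.1, 4.9]
grip_width: 0.165
```

Call:
{"api": "play_rows", "payload": {"linear": [[0,0,0],[0,0,0],[0,0,0],[0,0,0],[0,0,0],[0,0,0],[0,0,0],[0,0,0]], "spin": [0,0,0,0,0,0,0,0], "claw": [213,207,200,195,190,185,182,182]}}

```text
t: 9.65
tool_pos: [0.5152, -0.2076, 0.0233]
ee_rot: [[0.996, 0.084, -0.0], [0.084, -0.996, 0.0], [-0.0, -0.0, -1.0]]
force: [-0.2, 0.4, 0.2]
grip_width: 0.286
```

```bash
python3 look.py i wrist side
```

```text
9.7 [ 0.5152 -0.2076  0.0232] [[ 0.9965  0.0836 -0.0001]
 [ 0.0836 -0.9965  0.0001]
 [-0.0001 -0.0001 -1.    ]] [ 0.3089 -0.4954 -0.4801] 0.2885064578347232 [ 37.2856  23.4354 -23.4757 108.9546  11.9343  49.9902 -77.3824] [ 0.1012 -0.0689  0.0469  0.1386  0.0039  0.0342 -0.1142]
```

View pics/i_wrist.png

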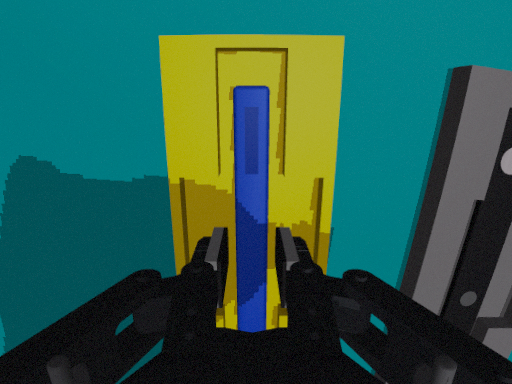

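Call:
{"api": "play_rows", "payload": {"linear": [[0,0,-0.008],[0,0,-0.015],[0,0,-0.025],[0,0,-0.035],[0,0,-0.035],[0,0,-0.035],[0,0,-0.02],[0,0,-0.01]], "spin": [0,0,0,0,0,0,0,0], "claw": [182,182,182,182,150,100,50,0]}}

```text
t: 10.55
tool_pos: [0.5163, -0.2077, 0.21]
ee_rot: [[0.996, 0.084, 0.004], [0.084, -0.996, -0.002], [0.004, 0.002, -1.0]]
force: [0.6, 0.6, -0.2]
grip_width: 0.902
```

```bash
python3 look.py j wrist top
python3 - <<'E'
import pickle;from h import *
np.set_printoptions(precision=4,suppress=True)
s,c=pickle.load(open("j.pkl","rb"))["top"];W=cloud(c);x,y,z=[W[...,i] for i in range(3)]
m=(z>.012)&(z<.035)&(x>.4)&(x<.57)&(y>.2)&(y<.36)
P=W[m][:,:2];v=np.linalg.svd(P-P.mean(0))[2][0];print(P.mean(0),np.degrees(np.arctan2(*(v[::-1]*np.sign(v[0])))))
m=(z>.012)&(z<.035)&(x>.575)&(x<.65)&(y>.28)&(y<.36);Pr=W[m];print("ring",Pr[:,:2].min(0),Pr[:,:2].max(0),(Pr[:,:2].min(0)+Pr[:,:2].max(0))/2)
from cell import observe
so=observe(); a=np.radians(21); b=np.array([.6,.325])-.055*np.array([np.cos(a),np.sin(a)])
print(b);plan(so,[*b,.2],111-180,16)
E
```

```text
10.6 [ 0.5164 -0.2078  0.2102] [[ 0.9965  0.0838  0.0042]
 [ 0.0838 -0.9965 -0.002 ]
 [ 0.004   0.0023 -1.    ]] [ 0.8191 -0.3768  1.6262] 0.9763034046480379 [ 39.998   11.4004 -25.6097  99.3343   5.2629  70.1746 -72.1303] [-0.3175  1.7775  0.2846  2.1553  0.5942 -2.8304 -0.5334]
[0.4988 0.2795] 20.090277583833664
ring [0.5765 0.2916] [0.6259 0.3416] [0.6012 0.3166]
[0.5487 0.3053]
turn 16.2 perrow mm 32.1 deg 1.01
[[0.0047, -0.0318, 0.0005], [0.0053, -0.0317, 0.0005], [0.0058, -0.0316, 0.0005], [0.0064, -0.0315, 0.0005], [0.007, -0.0314, 0.0005], [0.0075, -0.0312, 0.0005], [0.0081, -0.0311, 0.0005], [0.0086, -0.031, 0.0005], [0.0092, -0.0308, 0.0005], [0.0097, -0.0306, 0.0005], [0.0102, -0.0305, 0.0005], [0.0108, -0.0303, 0.0005], [0.0113, -0.0301, 0.0005], [0.0118, -0.0299, 0.0005], [0.0124, -0.0297, 0.0005], [0.0129, -0.0294, 0.0005]]
[-0.0177, -0.0177, -0.0177, -0.0177, -0.0177, -0.0177, -0.0177, -0.0177, -0.0177, -0.0177, -0.0177, -0.0177, -0.0177, -0.0177, -0.0177, -0.0177]
```

View pics/j_wrist.png

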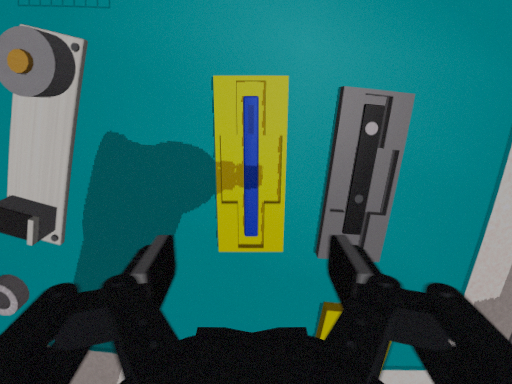

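Call:
{"api": "play_rows", "payload": {"linear": [[0.003,-0.02,0],[0.006,-0.032,0],[0.008,-0.044,0.001],[0.01,-0.044,0.001],[0.011,-0.044,0.001],[0.012,-0.044,0.001],[0.013,-0.044,0.001],[0.014,-0.044,0.001]], "spin": [-0.02,-0.025,-0.025,-0.025,-0.025,-0.025,-0.025,-0.025], "claw": [0,0,0,0,0,0,0,0]}}

```text
t: 11.45
tool_pos: [0.5343, 0.1199, 0.199]
ee_rot: [[0.961, 0.277, -0.002], [0.277, -0.961, -0.0], [-0.002, -0.001, -1.0]]
force: [0.4, 0.5, -0.7]
grip_width: 1.0
```

Run:
```python
from h import *;from cell import observe
s=observe();plan(s,[.5487,.305,.2],110.3,6)
```

```text
turn 4.2 perrow mm 30.9 deg 0.7
[[0.0109, -0.029, -0.0002], [0.0112, -0.0288, -0.0002], [0.0116, -0.0287, -0.0002], [0.0119, -0.0286, -0.0002], [0.0123, -0.0284, -0.0002], [0.0126, -0.0283, -0.0002]]
[-0.0122, -0.0122, -0.0122, -0.0122, -0.0122, -0.0122]
```

Call:
{"api": "play_rows", "payload": {"linear": [[0.014,-0.04,0],[0.014,-0.04,0],[0.013,-0.036,0],[0.01,-0.025,0],[0.006,-0.015,0],[0,0,0],[0,0,0],[0,0,0]], "spin": [-0.015,-0.015,-0.015,-0.01,0,0,0,0], "claw": [0,0,0,0,0,0,0,0]}}

```text
t: 12.25
tool_pos: [0.544, 0.2815, 0.2]
ee_rot: [[0.945, 0.326, -0.0], [0.326, -0.945, -0.001], [-0.001, 0.001, -1.0]]
force: [-0.1, -0.4, -0.5]
grip_width: 1.001
```

```bash
python3 look.py k wrist top
```

```text
12.3 [0.5441 0.2815 0.2002] [[ 0.9455  0.3255 -0.    ]
 [ 0.3255 -0.9455 -0.001 ]
 [-0.0004  0.001  -1.    ]] [-0.3769 -0.5317  0.4068] 1.0016289125430764 [   2.1118   21.9094  -42.5753   91.3824   15.3745   72.7587 -114.0037] [ 0.1167 -0.1672 -0.2819 -0.179  -0.0501  0.0595 -0.1239]
```

View pics/k_wrist.png

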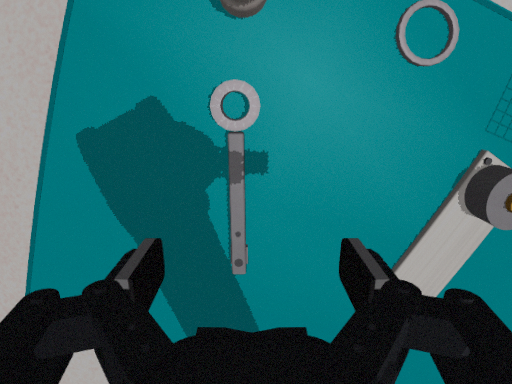

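```bash
cat > br.py <<'E'
import pickle,sys;from h import *
np.set_printoptions(precision=4,suppress=True)
s,c=pickle.load(open(sys.argv[1]+".pkl","rb"))["wrist"];W=cloud(c,s)
hsv=cv2.cvtColor(c["img"],cv2.COLOR_RGB2HSV);H,S,V=[hsv[...,i].astype(int) for i in range(3)]
m=((S<90)&(V>50)).astype(np.uint8); 
if len(sys.argv)>2: 
    r=[int(v) for v in sys.argv[2:6]]; k=np.zeros_like(m);k[r[1]:r[3],r[0]:r[2]]=1;m&=k
cnt,_=cv2.findContours(m,cv2.RETR_CCOMP,cv2.CHAIN_APPROX_NONE)
for q in cnt:
    if cv2.contourArea(q)>150: print(cv2.contourArea(q),cv2.boundingRect(q))
# ring hole: inner contour nearly round
best=None
for q in cnt:
    A=cv2.contourArea(q); (cx,cy),rr=cv2.minEnclosingCircle(q)
    if A>150 and A/(np.pi*rr*rr)>.8:
        e=cv2.fitEllipse(q);print("round",e,"z=.024:",plane(c,[e[0]],.024,s)[0])
L=[]
for rw in range(int(sys.argv[6]),int(sys.argv[7]),2):
    j=np.where(m[rw])[0]
    if len(j): 
        g=np.split(j,np.where(np.diff(j)>2)[0]+1); g=max(g,key=len); L.append(((g[0]+g[-1])/2,rw,len(g)))
L=np.array(L);Q=plane(c,L[:,:2],.024,s);p=np.polyfit(Q[:,0],Q[:,1],1);r=Q[:,1]-np.polyval(p,Q[:,0]);k=abs(r)<.0015;p=np.polyfit(Q[k,0],Q[k,1],1)
print("arm ang",np.degrees(np.arctan(p[0])),"width px",np.median(L[:,2]),"y at",[(xx,round(float(np.polyval(p,xx)),4)) for xx in(.5,.55,.6)],k.sum(),len(k))
print("arm z",np.nanmedian([W[int(v),int(u),2] for u,v,_ in L]))
E
python3 br.py k 190 70 275 280 140 225
```

```text
4008.0 (210, 79, 51, 195)
632.5 (221, 90, 29, 31)
round ((235.32196044921875, 104.9868392944336), (27.747331619262695, 29.11212730407715), 165.19320678710938) z=.024: [0.6032 0.3173 0.024 ]
arm ang 19.427950712031006 width px 15.0 y at [(0.5, 0.2814), (0.55, 0.299), (0.6, 0.3166)] 43 43
arm z 0.022437031326030643
```

Run:
```python
from h import *;from cell import observe
import pickle
s=observe();plan(s,[.5513,.2992,.08],109.4,6)
s,c=pickle.load(open("k.pkl","rb"))["wrist"]; print(plane(c,[(239,273.5)],.024,s))
```

```text
turn 0.4 perrow mm 20.3 deg 0.07
[[0.0021, -0.0024, 0.02], [0.0021, -0.0024, 0.02], [0.0021, -0.0024, 0.02], [0.0021, -0.0024, 0.02], [0.0021, -0.0024, 0.02], [0.0021, -0.0024, 0.02]]
[-0.0012, -0.0012, -0.0012, -0.0012, -0.0012, -0.0012]
[[0.42953803 0.25602398 0.024     ]]
```

Call:
{"api": "play_rows", "payload": {"linear": [[0.0025,-0.003,0.015],[0.0025,-0.003,0.025],[0.0025,-0.003,0.03],[0.0025,-0.003,0.03],[0.0025,-0.002,0.02],[0,0,0],[0,0,0],[0,0,0]], "spin": [-0.003,-0.003,-0.001,0,0,0,0,0], "claw": [0,0,0,0,0,0,0,0]}}

```text
t: 13.15
tool_pos: [0.5515, 0.3009, 0.0816]
ee_rot: [[0.943, 0.334, 0.002], [0.334, -0.943, 0.001], [0.002, -0.0, -1.0]]
force: [-0.3, 0.3, 1.4]
grip_width: 0.997
```

```bash
python3 look.py l wrist
```

```text
13.15 [0.5515 0.3009 0.0816] [[ 0.9426  0.334   0.0015]
 [ 0.334  -0.9426  0.0008]
 [ 0.0017 -0.0002 -1.    ]] [-0.2666  0.277   1.4107] 0.9972046767656496 [  -1.8961   30.0412  -39.9632   95.8669   21.4066   61.8604 -118.7861] [ 0.1226 -0.4947 -0.1256 -0.3185  0.037  -0.0554  0.0195]
```

View pics/l_wrist.png

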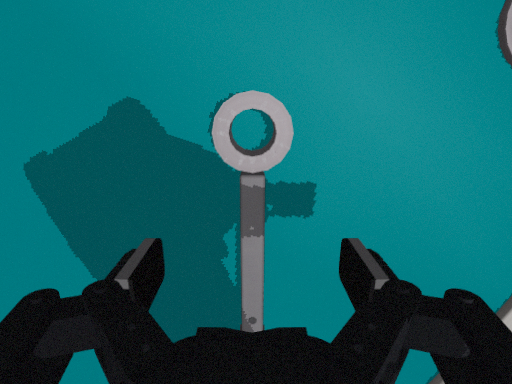

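```bash
python3 br.py l 205 80 300 330 185 270
python3 - <<'E'
import pickle;from h import *
from scipy.optimize import least_squares as ls
for n,(a,b,e) in dict(k=(78,112,205),l=(90,140,205)).items():
    s,c=pickle.load(open(n+".pkl","rb"))["wrist"]
    hsv=cv2.cvtColor(c["img"],cv2.COLOR_RGB2HSV);S,V=hsv[...,1].astype(int),hsv[...,2].astype(int);m=(S<90)&(V>50)
    pts=[]
    for r in range(a,b):
        j=np.where(m[r,e:300])[0]+e
        if len(j)>3: pts+=[(j[0]-.5,r),(j[-1]+.5,r)]
    Q=plane(c,pts,.024,s)[:,:2]
    f=ls(lambda p:np.hypot(*(Q-p[:2]).T)-p[2],[.603,.317,.024],loss="soft_l1",f_scale=.0005);print(n,"outer ring",f.x,len(pts), (np.r_[f.x[:2],.024]-s["tool_pos"])@s["ee_rot"])
E
```

```text
8612.5 (212, 90, 82, 240)
1457.0 (230, 108, 45, 44)
round ((251.95892333984375, 129.16737365722656), (42.57579803466797, 43.684749603271484), 94.49169921875) z=.024: [0.6046 0.3186 0.024 ]
arm ang 19.46542149797569 width px 23.0 y at [(0.5, 0.2815), (0.55, 0.2992), (0.6, 0.3168)] 43 43
arm z 0.022426843493050685
k outer ring [0.60269083 0.31792105 0.0241787 ] 66 [ 0.06743746 -0.01550546  0.17589146]
l outer ring [0.60281247 0.31788167 0.02405103] 98 [0.05394914 0.00115535 0.0576437 ]
```

Call:
{"api": "play_rows", "payload": {"linear": [[-0.0005,0.0005,0.015],[-0.0005,0.0006,0.02],[0,0,0.014],[0,0,0.006],[0,0,0.002],[0,0,0],[0,0,0],[0,0,0]], "spin": [0,0,0,0,0,0,0,0], "claw": [0,0,0,0,0,0,0,0]}}

```text
t: 14.0
tool_pos: [0.5507, 0.2996, 0.024]
ee_rot: [[0.942, 0.334, 0.001], [0.334, -0.942, 0.001], [0.001, -0.0, -1.0]]
force: [0.5, 0.1, 1.2]
grip_width: 0.999
```

```bash
python3 look.py m wrist side
```

```text
14.05 [0.5506 0.2995 0.024 ] [[ 0.9425  0.3342  0.0009]
 [ 0.3342 -0.9425  0.0004]
 [ 0.001  -0.0001 -1.    ]] [-0.0857  0.4268  0.8312] 0.9991110211504852 [  -3.2449   33.7905  -38.1068   98.1114   24.3057   56.5486 -120.7795] [ 0.0201  0.0541  0.0689  0.1184 -0.0495 -0.023  -0.0402]
```

View pics/m_wrist.png

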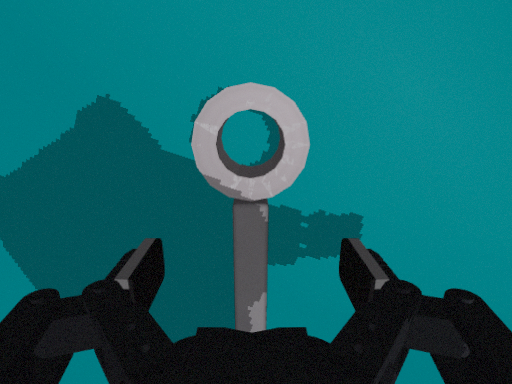

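Call:
{"api": "play_rows", "payload": {"linear": [[0,0,0.001],[0,0,0],[0,0,0],[0,0,0],[0,0,0],[0,0,0],[0,0,0],[0,0,0]], "spin": [0,0,0,0,0,0,0,0], "claw": [120,150,180,200,215,235,255,255]}}

```text
t: 14.9
tool_pos: [0.5504, 0.2993, 0.0225]
ee_rot: [[0.943, 0.334, 0.0], [0.334, -0.943, 0.0], [0.0, 0.0, -1.0]]
force: [-0.9, -0.4, 3.7]
grip_width: 0.177
```

Call:
{"api": "play_rows", "payload": {"linear": [[0,0,0],[0,0,-0.002],[0,0,-0.005],[0,0,-0.01],[0,0,-0.01],[0,0,-0.005],[0,0,0],[0,0,0]], "spin": [0,0,0,0,0,0,0,0], "claw": [255,255,255,255,255,255,255,255]}}

```text
t: 15.7
tool_pos: [0.5504, 0.2992, 0.0545]
ee_rot: [[0.943, 0.334, 0.0], [0.334, -0.943, -0.0], [0.0, 0.0, -1.0]]
force: [0.2, 0.7, -2.3]
grip_width: 0.171
```

```bash
python3 look.py n wrist side;python3 -c "
from cell import observe;print(observe()['moment'])
import cv2;i=cv2.imread('pics/n_side.png');cv2.imwrite('pics/nz.png',cv2.resize(i[130:290,60:260],None,fx=3,fy=3,interpolation=2))"
```

```text
15.75 [0.5502 0.2991 0.0541] [[ 0.9425  0.3342 -0.0002]
 [ 0.3342 -0.9425 -0.0002]
 [-0.0003  0.0001 -1.    ]] [ 0.5421 -0.8276 -1.686 ] 0.17271711277389057 [  -2.4032   31.6958  -39.1618   97.1413   22.6878   59.3554 -119.6395] [-0.0026  0.2539  0.0795  0.1736 -0.0315  0.0536 -0.006 ]
[ 0.00220676 -0.04582446 -0.02393418]
```

View pics/n_wrist.png

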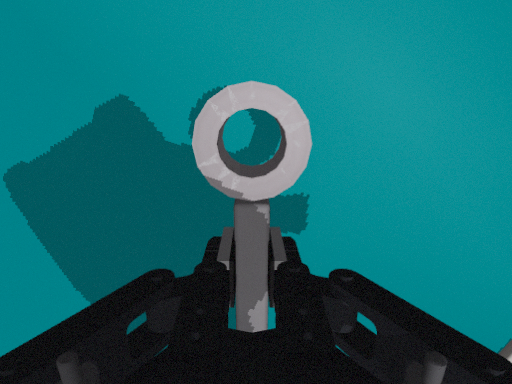

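View pics/nz.png

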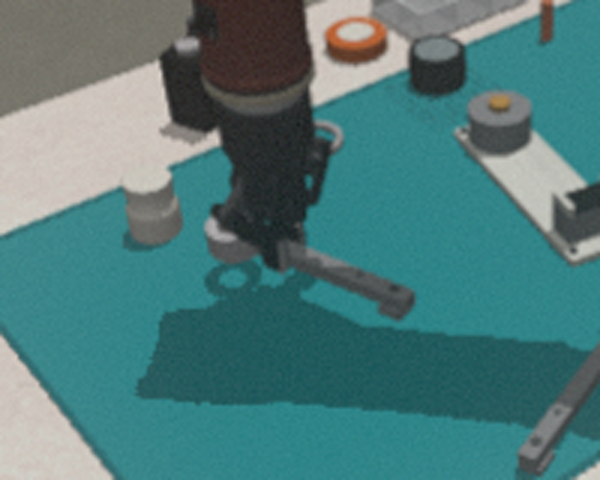

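```bash
cat > fx.py <<'E'
import pickle,sys;from h import *
from scipy.optimize import least_squares as ls
np.set_printoptions(precision=4,suppress=True)
for n,cam in(("b","wrist"),("e","wrist"),("d","wrist"),("j","wrist")):
    s,c=pickle.load(open(n+".pkl","rb"))[cam];R,t=ext(c,s)
    hsv=cv2.cvtColor(c["img"],cv2.COLOR_RGB2HSV);H,S,V=[hsv[...,i].astype(int) for i in range(3)]
    br=((H>8)&(H<28)&(S>100)&(V>80)).astype(np.uint8)
    k,l,st,ce=cv2.connectedComponentsWithStats(br)
    best=[j for j in range(1,k) if 150<st[j,4]<4000]
    for j in best:
        p=plane(c,[ce[j]],.053,s)[0]
        if .58<p[0]<.64 and abs(p[1])<.06:
            q=plane(c,np.argwhere(l==j)[:,::-1],.053,s)
            print(n,"brass",p,st[j,4],"extent",np.ptp(q,0)[:2],"midrange",(q.min(0)+q.max(0))[:2]/2)
E
python3 fx.py
python3 - <<'E'
import cv2,pickle
c=pickle.load(open("k.pkl","rb"))["top"][1]["img"][:,:,::-1]
cv2.imwrite("pics/kz.png",cv2.resize(c[135:225,225:275],None,fx=6.5,fy=6.5,interpolation=2))
c=pickle.load(open("j.pkl","rb"))["wrist"][1]["img"][:,:,::-1]
cv2.imwrite("pics/jz.png",cv2.resize(c[10:260,0:100],None,fx=2.3,fy=2.3,interpolation=2))
E
```

```text
b brass [0.6101 0.0142 0.053 ] 630 extent [0.0211 0.0206] midrange [0.6099 0.0142]
e brass [0.6102 0.0143 0.053 ] 940 extent [0.0211 0.0208] midrange [0.61   0.0144]
d brass [0.6103 0.0142 0.053 ] 2179 extent [0.0209 0.0208] midrange [0.6102 0.0142]
j brass [0.6102 0.0129 0.053 ] 417 extent [0.0203 0.0213] midrange [0.61   0.0131]
```

View pics/kz.png

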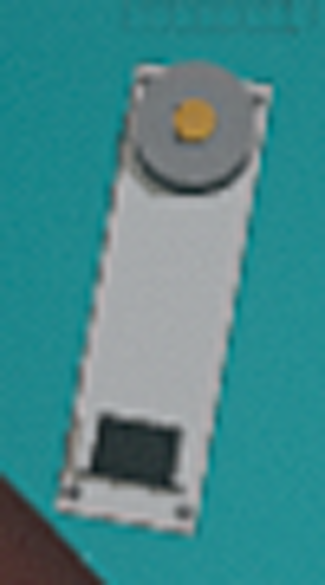

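View pics/jz.png

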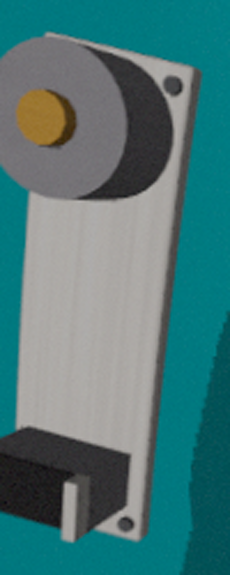

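Run:
```python
import pickle;from h import *
np.set_printoptions(precision=4,suppress=True)
def fit(Q,sw=False):
    k=np.ones(len(Q),bool)
    for _ in range(6):
        p=np.polyfit(Q[k,0],Q[k,1],1);r=Q[:,1]-np.polyval(p,Q[:,0]);k=abs(r)<max(.0007,1.5*np.std(r[k]))
    return p,k.sum()
def edges(n,cam,rows,lo,hi,which="LR",gate=None):
    s,c=pickle.load(open(n+".pkl","rb"))[cam]
    hsv=cv2.cvtColor(c["img"],cv2.COLOR_RGB2HSV);H,S,V=[hsv[...,i].astype(int) for i in range(3)]
    m=(S<110)&(V>45)
    L=[];R=[]
    for r in rows:
        j=np.where(m[r,lo:hi])[0]+lo
        if len(j)>5: L.append((j[0]-.5,r));R.append((j[-1]+.5,r))
    mid=[]
    for w,E in(("L",L),("R",R)):
        if w not in which: continue
        Q=plane(c,E,.010,s);p,k=fit(Q);print(n,cam,w,"ang %.2f"%np.degrees(np.arctan(p[0])),"y@.6101 %.4f y@.4425 %.4f"%(np.polyval(p,.6101),np.polyval(p,.4425)),k,len(E));mid.append(p)
    if len(mid)==2: p=(mid[0]+mid[1])/2;print("   mid ang %.2f y@.6101 %.4f y@.4425 %.4f width %.4f"%(np.degrees(np.arctan(p[0])),np.polyval(p,.6101),np.polyval(p,.4425),(mid[0][1]-mid[1][1]+(mid[0][0]-mid[1][0])*.52)*np.cos(np.arctan(p[0]))))
edges("b","wrist",range(112,225),190,310)
edges("e","wrist",range(115,215),190,330)
edges("d","wrist",range(122,225),180,340)
edges("j","wrist",range(100,190),0,110,"R")
edges("k","top",range(168,196),225,275)
edges("j","top",range(168,196),225,275)
# rubber rest in top view
for n in("k","j"):
    s,c=pickle.load(open(n+".pkl","rb"))["top"];hsv=cv2.cvtColor(c["img"],cv2.COLOR_RGB2HSV);V=hsv[...,2].astype(int)
    m=np.zeros(V.shape,bool);m[196:212,232:258]=V[196:212,232:258]<60
    q=np.argwhere(m)[:,::-1];P=plane(c,q,.045);r=cv2.minAreaRect(P[:,:2].astype(np.float32));print(n,"rest dark",m.sum(),P.mean(0),r)
    H,S=hsv[...,0].astype(int),hsv[...,1].astype(int);b=np.zeros(V.shape,bool);b[145:165,245:265]=((H>8)&(H<28)&(S>100))[145:165,245:265]
    print("brass top",plane(c,[np.argwhere(b)[:,::-1].mean(0)],.053))
```

```text
b wrist L ang -10.86 y@.6101 0.0503 y@.4425 0.0825 113 113
b wrist R ang -10.76 y@.6101 -0.0223 y@.4425 0.0096 113 113
   mid ang -10.81 y@.6101 0.0140 y@.4425 0.0460 width 0.0715
e wrist L ang -10.65 y@.6101 0.0504 y@.4425 0.0820 100 100
e wrist R ang -10.77 y@.6101 -0.0222 y@.4425 0.0097 100 100
   mid ang -10.71 y@.6101 0.0141 y@.4425 0.0458 width 0.0712
d wrist L ang -10.71 y@.6101 0.0500 y@.4425 0.0817 103 103
d wrist R ang -10.73 y@.6101 -0.0219 y@.4425 0.0099 103 103
   mid ang -10.72 y@.6101 0.0141 y@.4425 0.0458 width 0.0706
j wrist R ang -10.73 y@.6101 -0.0271 y@.4425 0.0047 90 90
k top L ang -9.37 y@.6101 0.0541 y@.4425 0.0818 14 28
k top R ang -9.76 y@.6101 -0.0213 y@.4425 0.0075 13 28
   mid ang -9.57 y@.6101 0.0164 y@.4425 0.0446 width 0.0738
j top L ang -9.37 y@.6101 0.0541 y@.4425 0.0818 14 28
j top R ang -10.31 y@.6101 -0.0226 y@.4425 0.0079 19 28
   mid ang -9.84 y@.6101 0.0157 y@.4425 0.0448 width 0.0741
k rest dark 104 [0.4404 0.047  0.045 ] ((0.440475195646286, 0.047032713890075684), (0.03837975487112999, 0.027496758848428726), 77.91755676269531)
brass top [[0.6078 0.0147 0.053 ]]
j rest dark 98 [0.4405 0.0466 0.045 ] ((0.44078853726387024, 0.046964678913354874), (0.038378115743398666, 0.026861485093832016), 77.92800903320312)
brass top [[0.6074 0.0148 0.053 ]]
```

```bash
cat > hold.py <<'E'
import pickle,sys;from h import *
from scipy.optimize import least_squares as ls
np.set_printoptions(precision=4,suppress=True)
s,c=pickle.load(open(sys.argv[1]+".pkl","rb"))["wrist"]
W=cloud(c,s); T=(W-s["tool_pos"])@s["ee_rot"]
zt=s["tool_pos"][2]+.0015   # top of bracket arm/ring (.024 vs TCP .0225)
hsv=cv2.cvtColor(c["img"],cv2.COLOR_RGB2HSV);V=hsv[...,2].astype(int)
m=(abs(T[...,2]+.0)<.006)&(np.arange(512)[None]>180)&(np.arange(512)[None]<325)&(np.arange(384)[:,None]<225)
m=cv2.morphologyEx(m.astype(np.uint8),cv2.MORPH_OPEN,np.ones((3,3)))>0
pts=[]
for r in range(80,165):
    j=np.where(m[r])[0]
    if len(j)>5: pts+=[(j[0]-.5,r),(j[-1]+.5,r)]
Q=(plane(c,pts,zt,s)-s["tool_pos"])@s["ee_rot"]
f=ls(lambda p:np.hypot(*(Q[:,:2]-p[:2]).T)-p[2],[.055,0,.024],loss="soft_l1",f_scale=.0005);print("ring in tool",f.x,len(pts))
L=[]
for r in range(203,222):
    j=np.where(m[r])[0]
    if len(j)>5:L.append(((j[0]+j[-1])/2,r))
Q=(plane(c,L,zt,s)-s["tool_pos"])@s["ee_rot"];p=np.polyfit(Q[:,0],Q[:,1],1);print("arm mid in tool y",Q[:,1].mean(),"at x",Q[:,0].mean())
far=T[...,2][80:110,200:300][m[80:110,200:300]];near=T[...,2][205:222,240:264]; print("tool z far ring",np.median(far),"near arm",np.nanmedian(near))
for a,b in((85,100),(178,198)):
    k=T[...,2][a:b,200:300][m[a:b,200:300]];print("ring rows",a,b,np.median(k),k.std())
ring=s["tool_pos"]+s["ee_rot"]@np.r_[f.x[:2],0];print("ring world",ring, "axis ang",np.degrees(np.arctan2(s["ee_rot"][1,0],s["ee_rot"][0,0]))-np.degrees(f.x[1]/f.x[0]))
E
python3 hold.py n; python3 hold.py m
python3 - <<'E'
from h import *;from cell import observe
s=observe();a=np.radians(-10.7);t=np.array([.6101,.0142])-.0545*np.array([np.cos(a),np.sin(a)]);print(t)
plan(s,[*t,.15],79.3,10)
E
```

```text
ring in tool [0.0558 0.0007 0.0239] 168
arm mid in tool y 0.0007799856426929066 at x 0.026474206285712443
tool z far ring -7.44036325763514e-05 near arm -3.8053922063330036e-05
ring rows 85 100 -4.455841055904411e-05 0.0006572629356396723
ring rows 178 198 -4.889904160092012e-05 0.0006010472835832106
ring world [0.6032 0.3172 0.0545] axis ang 18.809218721694773
ring in tool [0.0555 0.0002 0.0236] 164
arm mid in tool y 0.00031831703329721946 at x 0.026464594921951277
tool z far ring 0.0014833701555981697 near arm 0.0015085562129923315
ring rows 85 100 0.0015191703910374648 0.0006547747162298673
ring rows 178 198 0.0014860434703250383 0.0005887205387341207
ring world [0.603  0.3179 0.0241] axis ang 19.316266128411936
[0.5565476  0.02431883]
turn -30.22 perrow mm 29.1 deg -3.02
[[-0.0086, 0.0261, -0.0096], [-0.0072, 0.0265, -0.0096], [-0.0058, 0.0269, -0.0096], [-0.0044, 0.0271, -0.0096], [-0.0029, 0.0273, -0.0096], [-0.0015, 0.0274, -0.0096], [-0.0, 0.0275, -0.0096], [0.0014, 0.0274, -0.0096], [0.0029, 0.0273, -0.0096], [0.0043, 0.0271, -0.0096]]
[0.0527, 0.0527, 0.0527, 0.0527, 0.0527, 0.0527, 0.0527, 0.0527, 0.0527, 0.0527]
```

Call:
{"api": "play_rows", "payload": {"linear": [[0,0.005,-0.012],[-0.004,0.015,-0.018],[-0.006,0.025,-0.02],[-0.006,0.03,-0.018],[-0.005,0.03,-0.014],[-0.003,0.03,-0.008],[-0.002,0.03,-0.004],[0,0.03,0]], "spin": [0.01,0.03,0.05,0.06,0.06,0.06,0.06,0.06], "claw": [255,255,255,255,255,255,255,255]}}

```text
t: 16.6
tool_pos: [0.5589, 0.1009, 0.1499]
ee_rot: [[0.999, -0.052, 0.002], [-0.052, -0.999, 0.0], [0.002, -0.0, -1.0]]
force: [1.0, -0.5, -2.4]
grip_width: 0.171
```

Run:
```python
from h import *;from cell import observe
s=observe();print(s["tool_pos"],s["grip_width"],s["joint_positions"]);a=np.radians(-10.7);t=np.array([.6101,.0142])-.0557*np.array([np.cos(a),np.sin(a)])-.0007*np.array([np.sin(a),-np.cos(a)]);print(t)
plan(s,[*t,.15],79.3,6)
```

```text
[0.55891644 0.10092883 0.14993959] 0.17105799259022833 [  15.78933092   17.52666817  -35.87603039  101.2270454    11.28140231
   64.74982633 -116.64371272]
[0.55549843 0.02522946]
turn -7.71 perrow mm 12.6 deg -1.28
[[0.0001, 0.0126, -0.0], [0.0004, 0.0126, -0.0], [0.0007, 0.0126, -0.0], [0.0009, 0.0126, -0.0], [0.0012, 0.0126, -0.0], [0.0015, 0.0125, -0.0]]
[0.0224, 0.0224, 0.0224, 0.0224, 0.0224, 0.0224]
```

Call:
{"api": "play_rows", "payload": {"linear": [[0,0.025,0],[0.0005,0.02,0],[0.0005,0.014,0],[0.001,0.007,0],[0,0,0],[0,0,0],[0,0,0],[0,0,0]], "spin": [0.04,0.03,0.02,0,0,0,0,0], "claw": [255,255,255,255,255,255,255,255]}}

```text
t: 17.4
tool_pos: [0.5548, 0.0374, 0.1483]
ee_rot: [[0.991, -0.137, -0.0], [-0.137, -0.991, 0.0], [-0.0, -0.0, -1.0]]
force: [-0.4, 0.3, -2.0]
grip_width: 0.17
```

```bash
python3 look.py o wrist side; python3 hold.py o;  python3 - <<'E'
from h import *;from cell import observe
s=observe();a=np.radians(-10.7);t=np.array([.6101,.0142])-.0557*np.array([np.cos(a),np.sin(a)])-.0007*np.array([np.sin(a),-np.cos(a)]);print(t)
plan(s,[*t,.118],79.3,4)
E
```

```text
17.45 [0.5548 0.0372 0.1483] [[ 0.9905 -0.1375 -0.0001]
 [-0.1375 -0.9905  0.0004]
 [-0.0001 -0.0003 -1.    ]] [-0.0067  0.2938 -1.6591] 0.17814610318587326 [  20.6788   15.8684  -33.5951  102.9408    9.6624   64.0627 -114.0589] [ 0.2791 -0.0912  0.2717 -0.0211  0.0382 -0.0159  0.0551]
ring in tool [0.056  0.0002 0.0239] 168
arm mid in tool y 0.00030543841537714316 at x 0.026693500222901206
tool z far ring -0.00015600218412426155 near arm -4.883639715244923e-05
ring rows 85 100 -0.00014643955719936648 0.000651166393063003
ring rows 178 198 -9.414857912679934e-05 0.0005868953376797276
ring world [0.6103 0.0295 0.1483] axis ang -8.116404934026862
[0.55549843 0.02522946]
turn -2.78 perrow mm 8.1 deg -0.7
[[0.0006, 0.0029, 0.0076], [0.0006, 0.0029, 0.0076], [0.0006, 0.0029, 0.0076], [0.0007, 0.0029, 0.0076]]
[0.0121, 0.0121, 0.0121, 0.0121]
```

View pics/o_wrist.png

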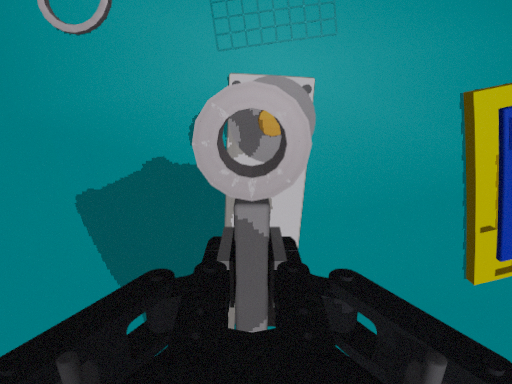

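Call:
{"api": "play_rows", "payload": {"linear": [[0.0005,0.003,0.006],[0.0005,0.004,0.01],[0.0005,0.003,0.009],[0.001,0.002,0.005],[0,0,0],[0,0,0],[0,0,0],[0,0,0]], "spin": [0.015,0.017,0.015,0,0,0,0,0], "claw": [255,255,255,255,255,255,255,255]}}

```text
t: 18.3
tool_pos: [0.5557, 0.0243, 0.1187]
ee_rot: [[0.983, -0.185, 0.001], [-0.185, -0.983, 0.0], [0.001, -0.0, -1.0]]
force: [-0.2, -0.4, -1.8]
grip_width: 0.171
```

```bash
python3 look.py p wrist side top; python3 hold.py p;  python3 - <<'E'
import pickle
from h import *;from cell import observe
s=observe();a=np.radians(-10.7);t=np.array([.6101,.0142])-.0557*np.array([np.cos(a),np.sin(a)])-.0004*np.array([np.sin(a),-np.cos(a)]);print(t)
plan(s,[*t,.118],79.3,2)
d=pickle.load(open("p.pkl","rb"));i=np.hstack([cv2.resize(d["side"][1]["img"][110:240,180:310],(400,400)),cv2.resize(d["top"][1]["img"][120:230,200:310],(400,400))]);cv2.imwrite("pics/pz.png",i[:,:,::-1])
E
```

```text
18.4 [0.5556 0.0242 0.1186] [[ 0.9827 -0.185   0.0006]
 [-0.185  -0.9827  0.    ]
 [ 0.0006 -0.0001 -1.    ]] [-0.4218  0.9999 -0.8791] 0.17222718636563794 [  20.8428   17.5742  -32.4492  104.6498   10.7031   60.7844 -116.3049] [-0.0042  0.0044  0.1084  0.1393 -0.0263 -0.0022  0.0669]
ring in tool [0.056  0.0002 0.0239] 168
arm mid in tool y 0.00024115218458501268 at x 0.02669295089007753
tool z far ring -0.00010892409127515986 near arm -3.305201625178046e-05
ring rows 85 100 -0.0001283809040133209 0.000624114591401355
ring rows 178 198 -0.00011180638544836228 0.0006129461232553241
ring world [0.6107 0.0137 0.1188] axis ang -10.856052115711986
[0.55544273 0.02493468]
turn -0.04 perrow mm 0.5 deg -0.02
[[-0.0001, -0.0004, 0.0003], [-0.0001, -0.0004, 0.0003]]
[0.0003, 0.0003]
```

View pics/p_wrist.png

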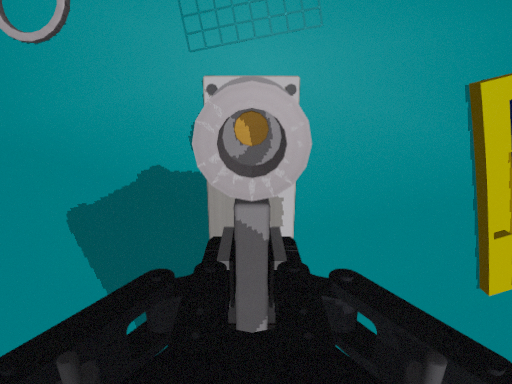

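View pics/pz.png

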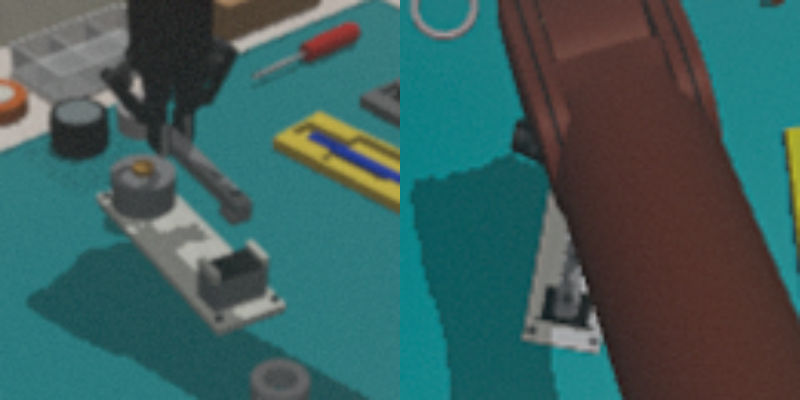

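Call:
{"api": "play_rows", "payload": {"linear": [[-0.0002,-0.0006,0.0005],[0,0,0],[0,0,0],[0,0,0],[0,0,0],[0,0,0],[0,0,0],[0,0,0]], "spin": [0,0,0,0,0,0,0,0], "claw": [255,255,255,255,255,255,255,255]}}

```text
t: 19.25
tool_pos: [0.5553, 0.0247, 0.1178]
ee_rot: [[0.983, -0.185, 0.0], [-0.185, -0.983, 0.0], [0.0, -0.0, -1.0]]
force: [0.8, -1.2, -1.4]
grip_width: 0.175
```

```bash
python3 look.py q wrist side; python3 hold.py q
python3 - <<'E'
import pickle;from h import *
np.set_printoptions(precision=4,suppress=True)
# side camera: tail end and bar in tray; compare bystanders
d=pickle.load(open("q.pkl","rb"));s,c=d["side"];W=cloud(c)
a=np.radians(-10.7)
pred=s["tool_pos"]+np.array([-.115*np.cos(a),-.115*np.sin(a),0]);print("rest pred",np.array([.6101,.0142])-.17*np.array([np.cos(a),np.sin(a)]))
x,y,z=W[...,0],W[...,1],W[...,2]
m=(z>.085)&(z<.13)&(x<.50)&(x>.40)&(abs(y-.04)<.04);P=W[m];print("tail cluster",len(P),P.mean(0),P.min(0),P.max(0))
m=(z>.085)&(z<.13)&(x<.53)&(x>.40)&(abs(y-.04)<.05)
for lo in(.42,.44,.46,.48,.50):
    k=m&(x>lo)&(x<lo+.02)
    if k.sum()>4: print(lo,k.sum(),np.percentile(z[k],95),y[k].mean())
s0,d0=pickle.load(open("d0.pkl","rb"));D=cv2.absdiff(d0["side"]["img"],c["img"]).max(2);cv2.imwrite("pics/diff.png",np.hstack([(D>25).astype(np.uint8)*255]))
E
```

```text
19.3 [0.5553 0.0247 0.1178] [[ 0.9827 -0.1852  0.    ]
 [-0.1852 -0.9827  0.    ]
 [ 0.     -0.     -1.    ]] [ 0.4293 -0.005  -1.0893] 0.17156602619948377 [  20.7896   17.6241  -32.4492  104.697    10.7311   60.7278 -116.3902] [ 0.0442 -0.0397 -0.0751 -0.0188 -0.0812  0.0175  0.0502]
ring in tool [0.056  0.0002 0.0239] 168
arm mid in tool y 0.0002518863435921252 at x 0.02669998041854844
tool z far ring -0.00013375187417384858 near arm -3.705467793712575e-06
ring rows 85 100 -9.893130003278916e-05 0.0006474497795467221
ring rows 178 198 -0.00011291034589747315 0.0005851773872946212
ring world [0.6104 0.0141 0.1178] axis ang -10.868276795035905
rest pred [0.4431 0.0458]
tail cluster 201 [0.4549 0.0463 0.112 ] [0.4239 0.0298 0.0934] [0.4994 0.0576 0.1217]
0.42 67 0.11963435868460671 0.04945905667422692
0.44 53 0.11955894095821898 0.04901947631718603
0.46 42 0.12049931255121 0.04395009694679499
0.48 39 0.11944089321216915 0.039681843152920844
0.5 40 0.11990415372969138 0.03614606272700087
```

View pics/q_side.png

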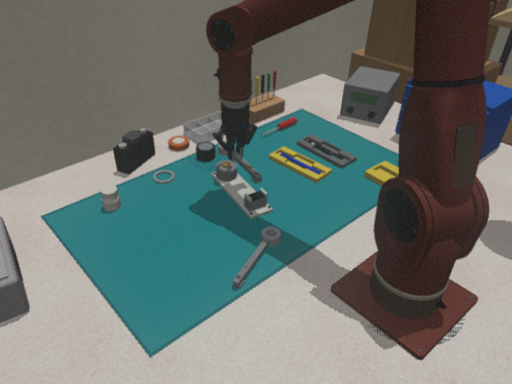

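View pics/q_wrist.png

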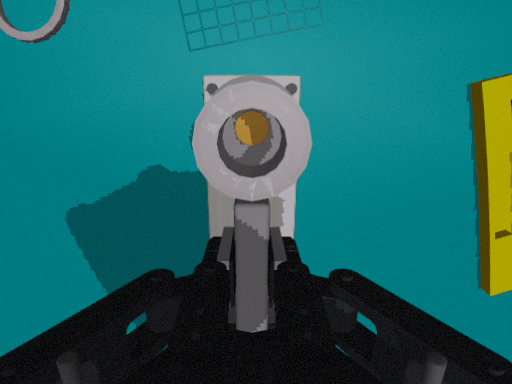

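```bash
python3 -c "
from cell import ticket,observe
print(ticket.finish_job());print(observe()['t'])"
```

```text
the job is handed in; nothing more can be done
None
the job is handed in; nothing more can be done
```

The job is done and handed in at about 19 s. The pry bar lies in the yellow tray and the bracket is held level over the fixture.

- **Pry bar:** I lifted it off the fixture and laid it flat and lengthwise in the channel of the smaller yellow tray, touching down at about 5 N. I released it with the jaws only part open. The wrist picture taken after rising away showed it lying centred in the channel.
- **Bracket:** I picked up the left-most one across its arm, within about 1 mm of its balance point by the wrist camera.
- **Final position:** The ring centre measured (0.610, 0.014), within about 0.5 mm of the spigot. The arm is along the fixture axis to about 0.2°.
- **Height and level:** The underside is about 50 mm above the seat. The ring showed no tilt in the wrist depth, and the tail end was at the same height to about 1 mm in the side view.
- **Contact:** The final force was only the bracket's weight, about 1–2 N, with the grip still closed.

- **Camera disagreement:** The overhead camera put the spigot about 2.5 mm nearer the robot than the wrist camera, roughly the stated calibration error. I used the wrist camera because it also measured the ring.
- **Not fully checked:** I checked the other objects by eye in the last side view only, and saw none out of place. The position over the tail rest follows from the ring and the axis angle. The side view put the tail within 3 mm or so of that line.

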